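# Hold a drill jig flush on a tilted angle stage

## Task

Pick up the aluminium drill jig by its red grip, tilt it to the slope of the steel stage (find the slope by feel) and press it gently onto the middle of the sloped face, its edges in line with the yellow outline, so that it sits flush, bearing on its feet along all four edges. Finish while still gripping it and holding it pressed flush there, ready to be clamped: do not let go. Leave the other things on the bench where they are.

Things in the scene. Friction and masses are not known exactly. Their poses are not given: they have to be found in the camera images.
- jig: Drill jig, 0.2 to 0.45 kg, loose: aluminium plate 100 x 76 mm (x by y), 6 mm thick, on four black rubber feet that give about 1 mm (12 x 12 mm, 4 mm high, centred at x = +-44, y = +-32 mm). A red grip block stands on its middle. Origin: centre of the jig in the plane of the feet's undersides; z out of the plate through the grip..
- jig_grip (a point): Middle of the jig's red grip block, on the jig's z axis 34 mm above the feet's undersides. The block is 26 mm long in jig x, 22 mm wide in jig y (grasp across y), and reaches from 10 to 54 mm above the feet's undersides. In a light grip (3 to 8 N) across y the jig pivots between the fingers about y when a foot is pushed.
- stand: Green fixed stand carrying the stage on a hinge along the stand's y. Base 170 x 150 mm (x by y), 18 mm thick; origin at the centre of its underside on the bench, z up, yaw within 0.35 rad. Two cheeks 11 mm thick, centred at y = +-66.5 mm, reach 105 mm up beside the stage.
- face_centre (a point): Middle of the stage's working face, 105 mm above the bench, on the hinge axis: the same at every slope. Its axes are the stand's (level). The stage is a clamped steel plate, 140 (along slope) x 112 mm, with a yellow outline for the jig. The face looks up and to the stand's -x (towards the robot); its slope, 0.26 to 0.66 rad from level, is not reported: feel or see it.
- tape: Yellow tape roll, ring 72 mm across, 24 mm high. Not part of the job: leave it in place. Origin on its underside.
- hammer: Hammer lying on the bench, 240 mm long. Not part of the job: leave it in place. Origin on its underside.
- screwdriver: Orange-handled screwdriver lying on the bench, 180 mm long. Not part of the job: leave it in place. Origin on its underside.
- spray_can: Blue spray can, 54 mm across, 150 mm tall. Not part of the job: leave it in place. Origin on its underside.
- cup: Open green cup, 72 mm across, 80 mm tall. Not part of the job: leave it in place. Origin on its underside.
- discs: Flat stack of brown abrasive discs, 76 mm across, 26 mm high. Not part of the job: leave it in place. Origin on its underside.
- parts_bin: Open blue parts tray, 90 x 130 mm, 45 mm high. Not part of the job: leave it in place. Origin on its underside.
Not all that is in view belongs to the job. What is shaped like the jig but orange or turquoise is not meant.

How it is judged:
By the outcome, as a careful person would: the job done as asked, in the order asked, and still so for the second after the job is handed in, while the arm keeps its last pose, push and grip.
It also fails if it takes over 48 s, if anything falls off the work surface, if the arm or the gripper's body presses on something with over 40 N, if the wrist force passes 120 N, or if a joint passes its speed limit or range.

## Robot

A 6-joint arm with a two-finger parallel gripper is mounted at the origin on the work surface. World frame = base frame: x ahead of the robot, y to its left, z up, the work surface at z = 0. Lengths are in m, angles in rad, forces in N, time in s.
With the tool pointing down it reaches from about 0.4 to 0.825 m from the base axis. Payload 7 kg.
Tool frame: the origin (TCP) lies midway between the tips of the shut fingers; the grasp point (between the pads) lies 19 mm behind it; z points along the fingers, y is the line along which they close (so a half turn about z gives the same grasp; the last joint's range is limited). The gripper opens to 88 mm and grips with 3 to 60 N. Pads are 19 mm wide; open, the fingers measure 130 mm over their backs; the gripper's body (78 mm by 193 mm) begins 47 mm behind the grasp point.
Start: joints at [1.428, 0.359, 0.012, 0, -1.224, -0.288], TCP at [0.282, 0.613, 0.227] pointing down, gripper open.
Joint ranges: [-3.07, 3.07], [-1.43, 2.12], [-1.02, 1.25], [-3.03, 1.67], [-3.05, -0], [-3.03, 3.03]. Speed limits (rad/s): [2.39, 2.39, 3.01, 3.14, 3.14, 3.14].

## Interface

Orientations are given as a rotation vector (axis times angle).
In Python, from bench import manip gives the robot as it stands.
- The arm moves only by the tool apply_moves, never from a script. Its argument "motion" is text: rows parted by semicolons, each of 5 numbers parted by spaces: the closure in counts, from 0 (fully open) to 255 (shut), then the shift along the tool's x, y, z in m, then the turn about the tool's z in rad. A call has 1 to 20 rows; each row is the pose to reach, as a shift and turn from the pose commanded when the call began, along the tool's axes at that moment; what a row does not reach only later rows make up. A row lasts 1/8 s, in which the tool goes at most 62.5 mm and 10.7 degrees, less where a joint would pass 70% of its speed; a pose out of reach is approached as far as the arm can. A call with a gripper value outside its range is refused whole. The fingers move at their own pace and stop on an object; "squeeze" is the grip in N (left out, the last holds). Time passes only in rows, so rows that repeat a pose let the fingers close. It gives the time, the measured TCP pose, the force, the opening and the grip force at its end, in the units of the state.
- manip.sense(): the state, without advancing time (a new reading comes with each control period).
- manip.snapshot(name): name is "side" or "top" or "wrist"; returns a dict with "frame" (384x512x3 uint8, red, green, blue), "fov_y" (degrees; the focal length in pixels is half the picture's height over the tangent of half this angle, whatever the lens; pixels are square), "cx", "cy" (the principal point, pixels), "extrinsics" (4x4, takes a point from camera to world coordinates). Camera axes: x right, y down, z forward; pixel columns grow to the right and rows downward; lengths in m; the calibration is good to about 2 mm. A picture is of the moment at which its call begins. There is no depth.
- manip.sign_off(): hands the job in; it is judged then, once.
The state is a dict: "time_s": time; "joint_positions": joint angles; "qd": joint speeds; "joint_efforts": joint torques, N m; "ee_pos": TCP position; "ee_rot": TCP orientation; "contact_force": force on the tool from outside, world axes, zero at the start; "wrist_torque": the same for the moment, N m; "grip_width": finger opening in m; "finger_force": force on a finger pad.
Only numpy, scipy, OpenCV 4.12 (cv2) and the standard library are available. Lean on these libraries where they do the work, as an engineer would, in place of code of your own. Each camera call takes 0.05 s, during which the arm holds its last target. There are 200 camera calls.

## Working session

There is one attempt and no reset: what is moved stays moved. The work goes in short steps, Python scripts to look and compute and a tool call to move; the robot and the scene stay as the last step left them, time stands still between calls to the robot, and variables do not carry over. Pictures are saved under pics/ and viewed, at most 11 in all, crops included, and the job is handed in when it is done.

Besides the shell and the picture viewer there is one more tool, called after ">>>" as a command line: name --argument value ..., lists and objects as JSON in quotes. apply_moves: Moves the arm, as the interface text tells. Its arguments: {"type":"object","properties":{"motion":{"type":"string"},"squeeze":{"type":"number"}},"required":["motion"]}

```bash
mkdir -p pics; ls
cat > h.py <<'E'
from bench import manip
import numpy as np, cv2
from scipy.spatial.transform import Rotation as R
def snap(n,save=None):
    s=manip.snapshot(n)
    if save: cv2.imwrite(f'pics/{save}.png',cv2.cvtColor(s['frame'],cv2.COLOR_RGB2BGR))
    return s
def ray(s,u,v):
    f=s['frame'].shape[0]/2/np.tan(np.radians(s['fov_y'])/2)
    T=np.array(s['extrinsics']); d=T[:3,:3]@np.array([(u-s['cx'])/f,(v-s['cy'])/f,1]); return T[:3,3],d
def onz(s,u,v,z):
    o,d=ray(s,u,v); return o+d*(z-o[2])/d[2]
def proj(s,p):
    f=s['frame'].shape[0]/2/np.tan(np.radians(s['fov_y'])/2)
    T=np.array(s['extrinsics']); c=T[:3,:3].T@(np.array(p)-T[:3,3]); return np.array([s['cx']+f*c[0]/c[2],s['cy']+f*c[1]/c[2]])
E
python3 - <<'E'
from h import *
import pickle
S={n:snap(n) for n in('side','top','wrist')}
pickle.dump(S,open('s0.pkl','wb'))
cv2.imwrite('pics/a_top.png',S['top']['frame'][:,:,::-1]);cv2.imwrite('pics/a_side.png',S['side']['frame'][:,:,::-1])
for n in S: print(n,S[n]['fov_y'],S[n]['cx'],S[n]['cy'],np.round(S[n]['extrinsics'],3).tolist())
print(manip.sense())
E
```

```text
pics
side 42.77304768153522 254.36475447262637 194.06352043577957 [[0.993, -0.075, 0.092, 0.455], [-0.117, -0.728, 0.676, -0.931], [0.016, -0.682, -0.731, 1.192], [0.0, 0.0, 0.0, 1.0]]
top 45.18346065447811 256.4097555692506 191.69359821229023 [[-0.008, -0.993, 0.121, 0.387], [-1.0, 0.008, 0.002, 0.047], [-0.003, -0.121, -0.993, 1.686], [0.0, 0.0, 0.0, 1.0]]
wrist 64.21079565060032 253.4787982699056 188.75300845688378 [[-0.418, -0.878, -0.234, 0.343], [-0.909, 0.404, 0.107, 0.583], [0.001, 0.258, -0.966, 0.384], [0.0, 0.0, 0.0, 1.0]]
{'time_s': 0.15, 'joint_positions': array([ 1.42809202e+00,  3.59244598e-01,  1.12820218e-02, -2.52545467e-04,
       -1.22408974e+00, -2.88125754e-01]), 'qd': array([ 0.00176241, -0.00026456,  0.0027829 ,  0.00230861,  0.00169959,
       -0.0008403 ]), 'joint_efforts': array([-7.06316405e-04, -5.83278787e+01,  2.93290168e+01,  7.00130135e+00,
        8.74492689e-03, -1.04176061e-04]), 'ee_pos': array([0.28175359, 0.61298753, 0.22582942]), 'ee_rot': array([ 3.06771399e+00, -6.71384899e-01, -2.28605548e-04]), 'contact_force': array([ 0.22015002,  1.30439656, -0.21760579]), 'wrist_torque': array([0.01287662, 0.00361098, 0.01047688]), 'finger_force': 0.0, 'grip_width': 0.08735406022976809}
```

View pics/a_top.png

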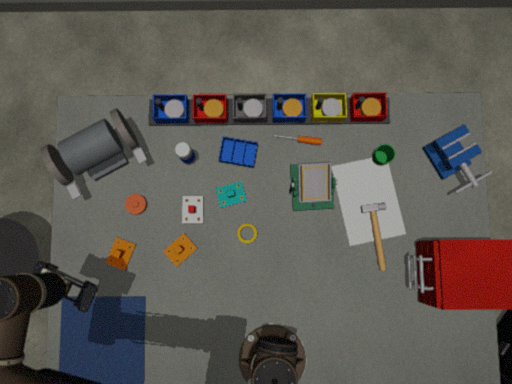

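View pics/a_side.png

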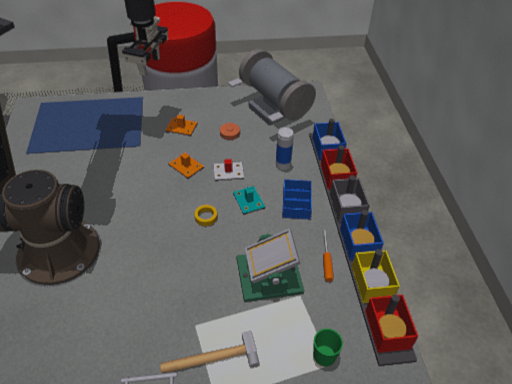

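The top view has these jig-like things: orange at (180,249) and (121,252), turquoise at (231,194), and a pale plate with a red grip at (192,209). I choose (192,209), seen in the side view at (228,168). The stand is at (313,185) in the top view and (272,262) in the side view. Next I'll check that choice in one close crop.

Run:
```python
from h import *
import pickle
S=pickle.load(open('s0.pkl','rb'))
t=S['top']['frame'];d=S['side']['frame']
a=cv2.resize(t[185:235,165:225],(390,325),interpolation=cv2.INTER_NEAREST)
b=cv2.resize(t[155:215,285:345],(390,325),interpolation=cv2.INTER_CUBIC)
c=cv2.resize(d[150:190,205:253],(390,275),interpolation=cv2.INTER_NEAREST)
e=cv2.resize(d[220:305,230:310],(390,275),interpolation=cv2.INTER_CUBIC)
cv2.imwrite('pics/b.png',np.vstack([np.hstack([a,b]),np.hstack([c,e])])[:,:,::-1])
for n in('top','side'):
    s=S[n];hsv=cv2.cvtColor(s['frame'],cv2.COLOR_RGB2HSV).astype(int);H,Sa,V=hsv[...,0],hsv[...,1],hsv[...,2]
    yy,xx=np.mgrid[:384,:512]
    box=((xx>165)&(xx<225)&(yy>185)&(yy<235)) if n=='top' else ((xx>205)&(xx<253)&(yy>150)&(yy<190))
    m=((H<8)|(H>172))&(Sa>150)&(V>60)&box
    print(n,'red',m.sum(),xx[m].mean(),yy[m].mean(),xx[m].min(),xx[m].max(),yy[m].min(),yy[m].max())
    w=((Sa<40)&(V>150)&box).astype(np.uint8)|m.astype(np.uint8)
    cs,_=cv2.findContours(w,cv2.RETR_EXTERNAL,cv2.CHAIN_APPROX_NONE);k=max(cs,key=cv2.contourArea)
    print('plate',cv2.minAreaRect(k))
    if n=='top':
        print('z48 grip',onz(s,xx[m].mean(),yy[m].mean(),.054))
        P=np.array([onz(s,*q,.01)[:2] for q in k[:,0]]).astype(np.float32)
        print(cv2.minAreaRect(P*1000))
        gb=((xx>285)&(xx<340)&(yy>160)&(yy<212))
        g=((H>45)&(H<90)&(Sa>80)&gb).astype(np.uint8)
        k=np.vstack(cv2.findContours(g,cv2.RETR_EXTERNAL,cv2.CHAIN_APPROX_NONE)[0])
        P=np.array([onz(s,*q,.018)[:2] for q in k[:,0]]).astype(np.float32)
        print('base',cv2.minAreaRect(P*1000))
```

```text
top red 35 191.42857142857142 208.57142857142858 189 194 206 211
plate ((192.0, 209.0), (26.0, 20.0), 90.0)
z48 grip [0.52715296 0.28163113 0.054     ]
((529.45068359375, 285.8940124511719), (95.97618103027344, 72.94862365722656), 0.37892401218414307)
base ((603.753662109375, -154.012939453125), (156.97470092773438, 165.4334716796875), 89.04679107666016)
side red 80 227.8875 164.8375 225 231 159 171
plate ((228.27879333496094, 170.1814422607422), (15.299369812011719, 28.736209869384766), 86.18592071533203)
```

View pics/b.png

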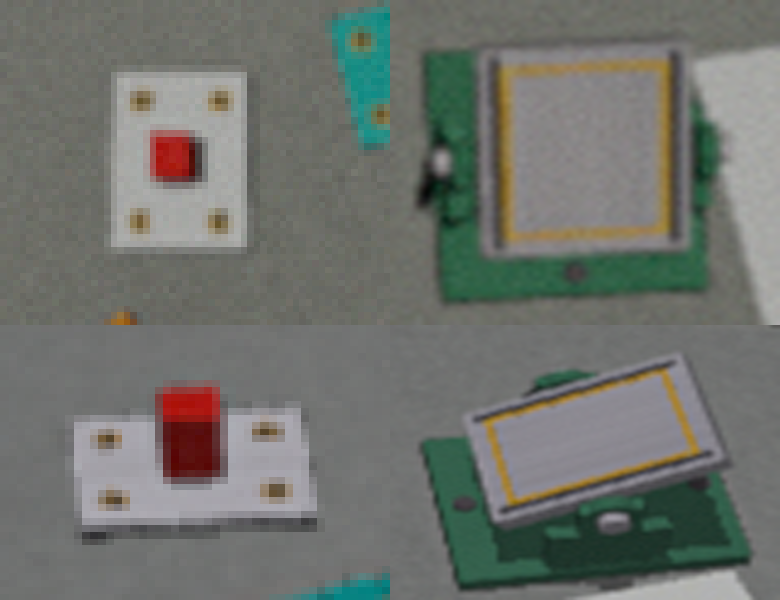

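The crop confirms an aluminium plate with a red grip and a yaw of about 0. I'll go above it and measure again with the wrist camera.

```bash
cat >> h.py <<'E'
def go(p,yaw):
    """print shift and turn, in present tool axes, to TCP p with tool down, tool y at yaw+-90"""
    s=manip.sense(); M=R.from_rotvec(s['ee_rot']).as_matrix()
    d=M.T@(np.array(p)-s['ee_pos'])
    y=np.arctan2(M[1,1],M[0,1]); e=(yaw+np.pi/2-y+np.pi/2)%np.pi-np.pi/2  # world turn; tool z is down
    print('t',s['time_s'],'shift',np.round(d,4),'turn',round(-e,4),'or',round(-e+np.pi*np.sign(e),3),'tilt',np.round(M[:,2],4),'q6',s['joint_positions'][5])
def state():
    s=manip.sense(); print({k:np.round(s[k],4).tolist() for k in('time_s','ee_pos','ee_rot','contact_force','wrist_torque','finger_force','grip_width')})
E
python3 - <<'E'
from h import *
go([.528,.284,.20],0)
import pickle
S=pickle.load(open('s0.pkl','rb'))
L={}
for n,b in(('top',(285,345,155,215)),('side',(230,310,220,305))):
    s=S[n];hsv=cv2.cvtColor(s['frame'],cv2.COLOR_RGB2HSV).astype(int);H,Sa,V=[hsv[...,i] for i in range(3)]
    yy,xx=np.mgrid[:384,:512]
    m=(H>14)&(H<30)&(Sa>80)&(V>80)&(xx>b[0])&(xx<b[1])&(yy>b[2])&(yy<b[3])
    pts=np.argwhere(m)[:,::-1].astype(np.float32)
    r=cv2.minAreaRect(pts); c=cv2.approxPolyN(cv2.convexHull(pts.astype(np.int32)),4,ensure_convex=True).reshape(4,2).astype(float)
    print(n,m.sum(),r,c.tolist())
    # intersection of diagonals
    i=np.argsort(np.arctan2(*(c-c.mean(0)).T[::-1]));c=c[i]; h=lambda p:np.r_[p,1]
    x=np.cross(np.cross(h(c[0]),h(c[2])),np.cross(h(c[1]),h(c[3])));x=x[:2]/x[2];print('ctr',x,onz(s,*x,.105))
E
```

```text
t 0.15 shift [0.3612 0.196  0.0261] turn -0.4309 or 2.711 tilt [-4.0e-04 -1.2e-03 -1.0e+00] q6 -0.288125753662462
top 231 ((314.5, 182.5), (33.0, 27.0), 90.0) [[328.0, 198.0], [301.0, 199.0], [301.0, 167.0], [328.0, 165.0]]
ctr [314.29230769 182.26153846] [ 0.61070286 -0.15000213  0.105     ]
side 250 ((270.0444030761719, 254.10650634765625), (27.92308235168457, 45.69231414794922), 67.38013458251953) [[254.0, 276.0], [249.0, 248.0], [286.0, 232.0], [293.0, 259.0]]
ctr [270.46153846 253.36538462] [ 0.60860758 -0.15084087  0.105     ]
```

>>> apply_moves --motion "0 0.06 0.033 0 -0.1; 0 0.12 0.066 0 -0.2; 0 0.18 0.099 0 -0.3; 0 0.24 0.132 0.005 -0.4; 0 0.3 0.164 0.012 -0.431; 0 0.34 0.185 0.02 -0.431; 0 0.361 0.196 0.026 -0.431; 0 0.361 0.196 0.026 -0.431; 0 0.361 0.196 0.026 -0.431; 0 0.361 0.196 0.026 -0.431"

```text
time_s: 1.4
ee_pos: [0.5277, 0.2854, 0.2008]
ee_rot: [-3.141, -0.002, -0.0]
contact_force: [-0.4, -0.2, 0.2]
grip_width: 0.0877
finger_force: 0.0
```

Run:
```python
from h import *
s=snap('wrist','c_wrist');state()
hsv=cv2.cvtColor(s['frame'],cv2.COLOR_RGB2HSV).astype(int);H,Sa,V=[hsv[...,i] for i in range(3)]
m=(((H<8)|(H>172))&(Sa>150)&(V>60)).astype(np.uint8)
w=((Sa<40)&(V>140)).astype(np.uint8)
for n,k,z in(('red',m,.054),('plate',w|m,.01)):
    for c in cv2.findContours(k,cv2.RETR_EXTERNAL,cv2.CHAIN_APPROX_NONE)[0]:
        if cv2.contourArea(c)>400:
            P=np.array([onz(s,*q,z)[:2] for q in c[:,0]]).astype(np.float32)*1000
            print(n,cv2.minAreaRect(c),cv2.minAreaRect(P))
print('expected px',proj(s,[.528,.284,.054]))
```

```text
{'time_s': 1.45, 'ee_pos': [0.5276, 0.2855, 0.2008], 'ee_rot': [-3.1412, -0.0026, -0.0005], 'contact_force': [-0.1576, 0.1442, -0.077], 'wrist_torque': [-0.0111, 0.0078, 0.0039], 'finger_force': 0.0, 'grip_width': 0.0876}
red ((256.0, 173.5), (29.0, 20.0), 90.0) ((530.1636352539062, 282.1813659667969), (30.12272834777832, 20.576082229614258), 0.10112785547971725)
plate ((319.5, 286.0), (26.0, 73.0), 90.0) ((372.9026184082031, 198.97190856933594), (37.857601165771484, 96.0786361694336), 0.12048232555389404)
plate ((255.49996948242188, 121.49998474121094), (510.99993896484375, 242.99996948242188), 0.0) ((566.6945190429688, 283.1060791015625), (267.46380615234375, 613.6246337890625), 0.0674094408750534)
expected px [254.23236304 175.75620815]
```

View pics/c_wrist.png

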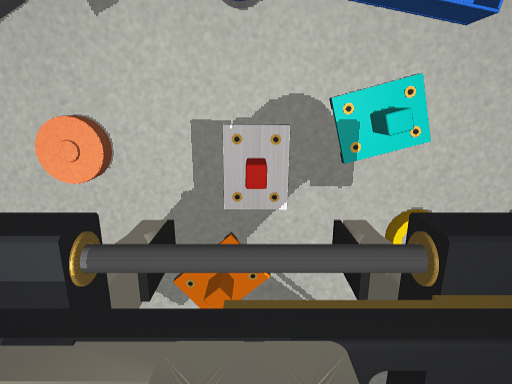

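Wrist view: the jig is at columns 222-290, rows 125-210, with the red grip at (256,173), close to where I predicted (254,176). The orange and turquoise lookalikes are clear of it. I'll check the centre using the four hole marks, at z = 10 mm.

Run:
```python
from h import *
s=snap('wrist')
f=s['frame'];hsv=cv2.cvtColor(f,cv2.COLOR_RGB2HSV).astype(int)
c=[]
g=hsv[...,1];yy,xx=np.mgrid[:384,:512]
for u,v in((236,139),(276,139),(237,197),(274,197)):
    m=(abs(xx-u)<9)&(abs(yy-v)<9)&(g>70); c.append(onz(s,xx[m].mean(),yy[m].mean(),.0105))
c=np.array(c);print(c.round(4),c.mean(0)); print('yaw',np.arctan2(*(c[0]+c[1]-c[2]-c[3])[[1,0]]))
go([c.mean(0)[0],c.mean(0)[1],.017],np.arctan2(*(c[0]+c[1]-c[2]-c[3])[[1,0]]))
```

```text
[[0.5613 0.3042 0.0105]
 [0.5609 0.2602 0.0105]
 [0.4934 0.3047 0.0105]
 [0.4931 0.2607 0.0105]] [0.52716844 0.28245105 0.0105    ]
yaw -0.007060017968370426
t 1.5 shift [-0.0005  0.003   0.1838] turn 0.0087 or -3.133 tilt [ 3.e-04  3.e-04 -1.e+00] q6 0.751179495903265
```

>>> apply_moves --motion "0 0 0.003 0.05 0.009; 0 0 0.003 0.1 0.009; 0 0 0.003 0.15 0.009; 0 0 0.003 0.175 0.009; 0 0 0.003 0.185 0.009; 0 0 0.003 0.185 0.009; 255 0 0.003 0.185 0.009; 255 0 0.003 0.185 0.009; 255 0 0.003 0.185 0.009; 255 0 0.003 0.185 0.009; 255 0 0.003 0.185 0.009; 255 0 0.003 0.185 0.009; 255 0 0.003 0.185 0.009; 255 0 0.003 0.185 0.009" --squeeze 20

```text
time_s: 3.25
ee_pos: [0.5282, 0.2816, 0.0155]
ee_rot: [-3.141, 0.014, -0.0]
contact_force: [0.6, 0.1, -0.3]
grip_width: 0.0219
finger_force: 20.0
```

Run:
```python
from h import *
state(); go([.528,.284,.20],0)
```

```text
{'time_s': 3.25, 'ee_pos': [0.5282, 0.2816, 0.0155], 'ee_rot': [-3.1413, 0.0137, -0.0003], 'contact_force': [0.567, 0.0948, -0.2917], 'wrist_torque': [0.2133, -0.1028, -0.0248], 'finger_force': 20.0, 'grip_width': 0.0219}
t 3.25 shift [-1.000e-04 -2.400e-03 -1.845e-01] turn -0.0087 or 3.133 tilt [ 2.e-04  2.e-04 -1.e+00] q6 0.7460262589138372
```

>>> apply_moves --motion "255 0 0 -0.03 0; 255 0 0 -0.09 0; 255 0 0 -0.15 0; 255 0 0.03 -0.2 0; 255 0 0.085 -0.225 0; 255 -0.01 0.145 -0.25 0; 255 -0.02 0.205 -0.25 0; 255 -0.03 0.265 -0.25 0; 255 -0.03 0.325 -0.25 0; 255 -0.03 0.385 -0.25 0; 255 -0.03 0.415 -0.25 0; 255 -0.03 0.432 -0.25 0; 255 -0.03 0.432 -0.25 0; 255 -0.03 0.432 -0.25 0; 255 -0.03 0.432 -0.25 0"

```text
time_s: 5.12
ee_pos: [0.4943, -0.1493, 0.2655]
ee_rot: [-3.141, 0.012, 0.0]
contact_force: [0.2, -0.1, -4.0]
grip_width: 0.0219
finger_force: 20.0
```

Run:
```python
from h import *
import pickle
s=snap('wrist','d_wrist');t=snap('top');e=snap('side');pickle.dump((s,t,e),open('s1.pkl','wb'));state()
print(proj(s,[.61,-.15,.105]))
```

```text
{'time_s': 5.275, 'ee_pos': [0.4944, -0.1496, 0.2656], 'ee_rot': [-3.1415, 0.0121, -0.0002], 'contact_force': [-0.9462, 0.5363, -4.1916], 'wrist_torque': [-0.0636, -0.0141, -0.0143], 'finger_force': 19.9997, 'grip_width': 0.0219}
[252.63353889  55.87123121]
```

View pics/d_wrist.png

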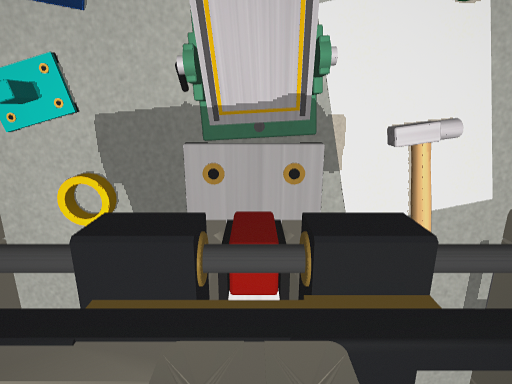

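Wrist view: the jig is held level by its grip and weighs about 4.2 N. The stage outline runs off the top edge, with its lower yellow line near (220,113)-(300,108). I'll back off so the whole outline is in view.

>>> apply_moves --motion "255 -0.05 0 -0.02 0; 255 -0.07 0 -0.04 0; 255 -0.07 0 -0.04 0; 255 -0.07 0 -0.04 0; 255 -0.07 0 -0.04 0"

```text
time_s: 5.9
ee_pos: [0.4245, -0.1494, 0.3047]
ee_rot: [-3.141, 0.014, 0.002]
contact_force: [-0.1, -0.9, -4.2]
grip_width: 0.0219
finger_force: 20.0
```

Run:
```python
from h import *
import pickle
s=snap('wrist','e_wrist');e=snap('side','e_side');t=snap('top');pickle.dump((s,t,e),open('s2.pkl','wb'));state()
for c in (s,e):
    hsv=cv2.cvtColor(c['frame'],cv2.COLOR_RGB2HSV).astype(int);H,Sa,V=[hsv[...,i] for i in range(3)]
    p=proj(c,[.61,-.15,.105]);yy,xx=np.mgrid[:384,:512]
    m=(H>17)&(H<30)&(Sa>120)&(V>80)&(abs(xx-p[0])<65)&(abs(yy-p[1])<70)
    pts=np.argwhere(m)[:,::-1].astype(np.int32)
    q=cv2.approxPolyN(cv2.convexHull(pts),4,ensure_convex=True).reshape(4,2);print(p,m.sum(),q.tolist(),pts.min(0),pts.max(0))
```

```text
{'time_s': 6.05, 'ee_pos': [0.4244, -0.1496, 0.3049], 'ee_rot': [3.1415, -0.0138, -0.0023], 'contact_force': [-0.4379, -0.4173, -2.9878], 'wrist_torque': [0.0017, -0.0389, 0.0013], 'finger_force': 19.9996, 'grip_width': 0.0223}
[251.85751558 -11.53755328] 623 [[296, 47], [220, 52], [214, 0], [298, 0]] [214   0] [297  51]
[270.923903   253.07177801] 196 [[255, 275], [206, 225], [209, 185], [313, 251]] [206 199] [292 275]
```

View pics/e_wrist.png

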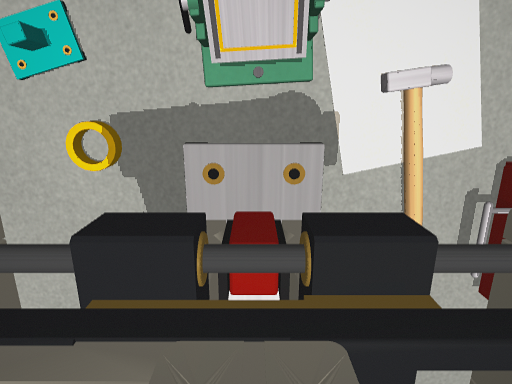

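The camera looks back towards the base, so I need to go forward and up instead.

>>> apply_moves --motion "255 0.05 0 -0.02 0; 255 0.1 0 -0.04 0; 255 0.12 0 -0.06 0; 255 0.12 0 -0.06 0; 255 0.12 0 -0.06 0; 255 0.12 0 -0.06 0; 255 0.12 0 -0.06 0"

```text
time_s: 6.92
ee_pos: [0.5436, -0.1507, 0.3656]
ee_rot: [-3.142, 0.014, 0.0]
contact_force: [0.0, 0.5, -4.4]
grip_width: 0.0218
finger_force: 20.0
```

Run:
```python
from h import *
import pickle
s=snap('wrist','f_wrist');state()
pickle.dump(s,open('s3.pkl','wb'))
hsv=cv2.cvtColor(s['frame'],cv2.COLOR_RGB2HSV).astype(int);H,Sa,V=[hsv[...,i] for i in range(3)]
p=proj(s,[.61,-.15,.105]);yy,xx=np.mgrid[:384,:512]
m=(H>17)&(H<30)&(Sa>110)&(V>80)&(abs(xx-p[0])<65)&(yy<140)
pts=np.argwhere(m)[:,::-1].astype(np.int32)
q=cv2.approxPolyN(cv2.convexHull(pts),4,ensure_convex=True).reshape(4,2);print(p,m.sum(),q.tolist(),pts.min(0),pts.max(0))
```

```text
{'time_s': 6.975, 'ee_pos': [0.5438, -0.1507, 0.3657], 'ee_rot': [-3.1415, 0.0138, -0.0004], 'contact_force': [-0.5831, -0.4985, -5.2563], 'wrist_torque': [-0.0504, 0.0154, 0.063], 'finger_force': 19.9996, 'grip_width': 0.0223}
[252.07517771 108.33989213] 716 [[287, 139], [225, 139], [216, 67], [289, 63]] [217  63] [289 139]
```

View pics/f_wrist.png

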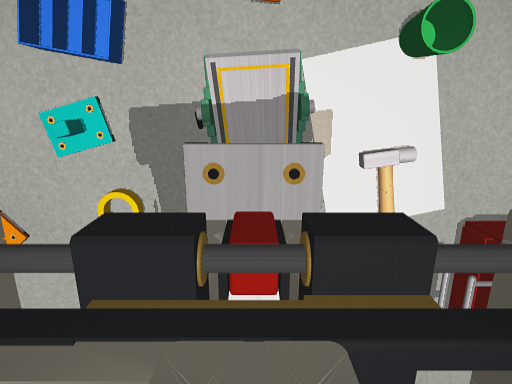

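Wrist view: the upper edge of the outline runs (217,67)-(289,63). Its lower edge was at (220,52)-(296,47) in the previous view. I'll triangulate the four outline corners across the views.

Run:
```python
from h import *
import pickle
S=pickle.load(open('s0.pkl','rb'));d,_,_=pickle.load(open('s1.pkl','rb'));e,_,_=pickle.load(open('s2.pkl','rb'));f=pickle.load(open('s3.pkl','rb'))
def lines(s,b):
    hsv=cv2.cvtColor(s['frame'],cv2.COLOR_RGB2HSV).astype(int);H,Sa,V=[hsv[...,i] for i in range(3)]
    yy,xx=np.mgrid[:384,:512]
    m=(H>15)&(H<31)&(Sa>90)&(V>60)&(xx>=b[0])&(xx<=b[1])&(yy>=b[2])&(yy<=b[3]);return m
def row(m,u0,u1,which):   # centre-line of horizontal-ish edge
    P=[]
    for u in range(u0,u1):
        r=np.flatnonzero(m[:,u])
        if len(r): 
            k=r[r>r.max()-6] if which=='bot' else r[r<r.min()+6]; P.append((u,k.mean()))
    P=np.array(P);return np.polyfit(P[:,0],P[:,1],1)
def col(m,v0,v1,side,mid):
    P=[]
    for v in range(v0,v1):
        r=np.flatnonzero(m[v]);r=r[r<mid] if side=='l' else r[r>mid]
        if len(r): P.append((v,r.mean()))
    P=np.array(P);return np.polyfit(P[:,0],P[:,1],1)
def X(r,c): v=(r[0]*c[1]+r[1])/(1-r[0]*c[0]); return np.array([c[0]*v+c[1],v])
out={}
m=lines(f,(205,300,55,140)); r=row(m,225,283,'top');l=col(m,75,135,'l',253);q=col(m,75,135,'r',253);out['f']=(X(r,l),X(r,q)); 
m=lines(e,(205,305,0,60)); r=row(m,227,290,'bot');l=col(m,3,42,'l',255);q=col(m,3,42,'r',255);out['e']=(X(r,l),X(r,q))
m=lines(d,(195,315,0,125)); r=row(m,227,294,'bot');l=col(m,3,95,'l',258);q=col(m,3,95,'r',258);out['d']=(X(r,l),X(r,q))
for k in out: print(k,np.round(out[k],1).tolist())
# outer corner px in fixed views shrunk ~0.7px to line centre: TL,TR,BR,BL (T=far)
top=np.array([[301,166],[328,165],[328,198.5],[301,199]]);c=top.mean(0);top=top-np.sign(top-c)*.5
sd=np.array([[286,232],[293,259],[254,276],[249,248]]).astype(float);c=sd.mean(0);sd=sd-(sd-c)/np.linalg.norm(sd-c,axis=1)[:,None]*.7
def tri(v):
    A=np.zeros((3,3));b=np.zeros(3)
    for s,p in v:
        o,dd=ray(s,*p);dd/=np.linalg.norm(dd);D=np.linalg.norm(o-[.61,-.15,.1]);res=D/(192/np.tan(np.radians(s['fov_y'])/2));M=(np.eye(3)-np.outer(dd,dd))/res**2;A+=M;b+=M@o
    x=np.linalg.solve(A,b); print(x.round(4),[np.round(proj(s,x)-p,1).tolist() for s,p in v]);return x
T,D=S['top'],S['side']
TL=tri([(f,out['f'][0]),(T,top[0]),(D,sd[0])]);TR=tri([(f,out['f'][1]),(T,top[1]),(D,sd[1])])
BR=tri([(d,out['d'][1]),(e,out['e'][1]),(T,top[2]),(D,sd[2])]);BL=tri([(d,out['d'][0]),(e,out['e'][0]),(T,top[3]),(D,sd[3])])
up=(TL+TR-BL-BR)/2;ac=(TL+BL-TR-BR)/2
print('centre',(TL+TR+BL+BR)/4,'L',np.linalg.norm(up),'W',np.linalg.norm(ac),'slope',np.arctan2(up[2],np.hypot(*up[:2])),'yaw up',np.arctan2(up[1],up[0]),'yaw across',np.arctan2(-ac[0],ac[1]))
for nm,s,(a,b) in(('f',f,out['f']),('e',e,out['e']),('d',d,out['d'])):
    A=onz(s,*a,.13 if nm=='f' else .08);B=onz(s,*b,.13 if nm=='f' else .08);v=A-B;print(nm,'yaw',np.arctan2(-v[0],v[1]),'W',np.linalg.norm(v),(A+B)/2)
```

```text
f [[217.7, 69.0], [287.7, 64.9]]
e [[221.4, 49.6], [294.2, 45.1]]
d [[220.3, 112.8], [297.5, 108.4]]
[ 0.6562 -0.1088  0.1357] [[-0.9, -0.5], [1.5, 1.3], [0.3, 0.3]]
[ 0.6605 -0.1933  0.1315] [[-0.0, -0.4], [0.1, 1.1], [0.3, -0.1]]
[ 0.5605 -0.1985  0.0775] [[-0.1, 0.0], [0.1, 0.4], [-0.0, -0.6], [0.4, -0.1]]
[ 0.5563 -0.114   0.0829] [[-0.5, 0.2], [-0.5, -0.4], [2.1, 0.2], [0.1, 0.8]]
centre [ 0.60836606 -0.15364073  0.10687698] L 0.11342238848628677 W 0.0847156163905751 slope 0.4898188268259506 yaw up 0.05135762020262615 yaw across 0.04971397179729305
f yaw 0.045585930138082924 W 0.0843408033854116 [ 0.65827183 -0.15134658  0.13      ]
e yaw 0.04876498662086968 W 0.08393016942156925 [ 0.55843519 -0.15611185  0.08      ]
d yaw 0.04807609181461562 W 0.08401486167192594 [ 0.55850577 -0.15620018  0.08      ]
```

Measured: face centre about (0.608, -0.154), stand yaw 0.048, slope about 0.48, and W = 84 mm. These agree across the views. I'll hover 20 mm above first contact.

Run:
```python
from h import *
go([.5934,-.1544,.160],.048)
```

```text
t 6.975 shift [0.0496 0.0032 0.2057] turn -0.0568 or 3.085 tilt [ 3.e-04  0.e+00 -1.e+00] q6 1.4855977264269757
```

>>> apply_moves --motion "255 0.03 0.002 0.03 -0.057; 255 0.05 0.003 0.08 -0.057; 255 0.05 0.003 0.13 -0.057; 255 0.05 0.003 0.17 -0.057; 255 0.05 0.003 0.195 -0.057; 255 0.05 0.003 0.206 -0.057; 255 0.05 0.003 0.206 -0.057; 255 0.05 0.003 0.206 -0.057; 255 0.05 0.003 0.206 -0.057" --squeeze 8

```text
time_s: 8.1
ee_pos: [0.5949, -0.1542, 0.1609]
ee_rot: [3.141, 0.076, 0.003]
contact_force: [0.3, 0.2, -4.3]
grip_width: 0.0218
finger_force: 8.0
```

Run:
```python
from h import *
state();go([.5934,-.1544,.142],.048)
```

```text
{'time_s': 8.1, 'ee_pos': [0.5949, -0.1542, 0.1609], 'ee_rot': [3.1406, 0.0758, 0.0034], 'contact_force': [0.3209, 0.2399, -4.2798], 'wrist_torque': [-0.0394, -0.0212, -0.0055], 'finger_force': 7.9997, 'grip_width': 0.0218}
t 8.1 shift [-0.0015  0.0001  0.0189] turn 0.0003 or -3.141 tilt [ 2.2e-03 -1.0e-04 -1.0e+00] q6 1.5550221488617961
```

>>> apply_moves --motion "255 -0.0015 0 0.006 0; 255 -0.0015 0 0.012 0; 255 -0.0015 0 0.016 0; 255 -0.0015 0 0.019 0; 255 -0.0015 0 0.021 0; 255 -0.0015 0 0.023 0; 255 -0.0015 0 0.025 0; 255 -0.0015 0 0.027 0; 255 -0.0015 0 0.029 0; 255 -0.0015 0 0.029 0" --squeeze 6

```text
time_s: 9.35
ee_pos: [0.5913, -0.1543, 0.1302]
ee_rot: [-3.141, -0.075, 0.004]
contact_force: [-5.5, 0.5, -1.2]
grip_width: 0.0218
finger_force: 6.0
```

Run:
```python
from h import *
s=snap('side');state();go([.5934,-.1544,.1171],.048)
cv2.imwrite('pics/g.png',cv2.resize(s['frame'][195:305,215:325],(660,600)[::1],interpolation=cv2.INTER_CUBIC)[:,:,::-1])
```

```text
{'time_s': 9.4, 'ee_pos': [0.5913, -0.1543, 0.1302], 'ee_rot': [-3.1406, -0.0753, 0.0041], 'contact_force': [-6.0022, 0.1683, -0.6778], 'wrist_torque': [0.073, 1.8996, 0.0292], 'finger_force': 5.9998, 'grip_width': 0.0217}
t 9.4 shift [0.0021 0.0002 0.0131] turn -0.0001 or 3.142 tilt [-0.0026  0.     -1.    ] q6 1.555037160138743
```

View pics/g.png

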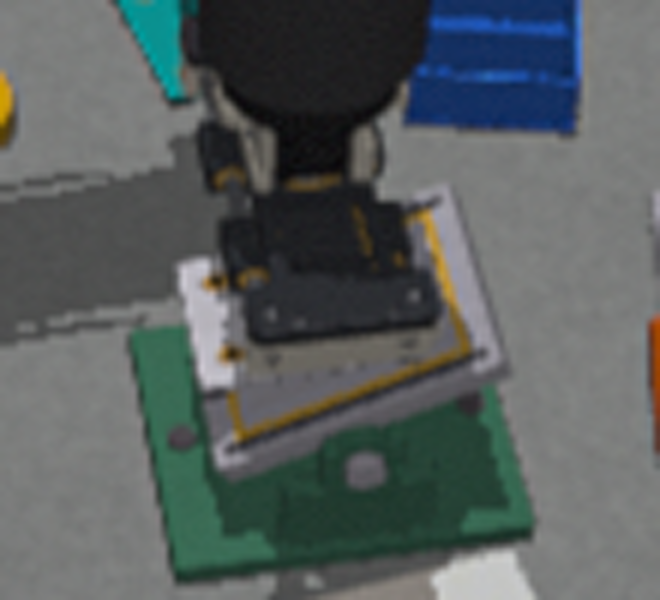

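The force (-5.5, 0, +3 net of weight) shows the upper feet dragging up-slope while the jig pivots. I'll lift off, since the tilt will hold, shift up-slope, and press again while retreating in x so that the feet roll rather than slide.

>>> apply_moves --motion "255 0 0 -0.004 0; 255 0.003 0 -0.008 0; 255 0.004 0 -0.008 0; 255 0.004 0 -0.004 0; 255 0.003 0 -0.002 0; 255 0.003 0 0 0; 255 0.0025 0 0.002 0; 255 0.002 0 0.004 0; 255 0.0015 0 0.006 0; 255 0.001 0 0.008 0; 255 0.001 0 0.008 0" --squeeze 7

```text
time_s: 10.78
ee_pos: [0.5937, -0.1542, 0.1223]
ee_rot: [3.141, 0.076, -0.0]
contact_force: [-2.1, 0.3, -2.3]
grip_width: 0.0218
finger_force: 7.0
```

Run:
```python
from h import *
state();go([.5934,-.1544,.1171],.048)
```

```text
{'time_s': 10.775, 'ee_pos': [0.5937, -0.1542, 0.1223], 'ee_rot': [3.1406, 0.0757, -0.0004], 'contact_force': [-2.0782, 0.2998, -2.2546], 'wrist_torque': [-0.0659, 0.7657, 0.0268], 'finger_force': 6.9997, 'grip_width': 0.0218}
t 10.775 shift [-0.0003  0.0002  0.0052] turn 0.0002 or -3.141 tilt [-3.e-04 -1.e-04 -1.e+00] q6 1.5550203589880232
```

>>> apply_moves --motion "255 -0.0002 0 0.001 0; 255 -0.0004 0 0.002 0; 255 -0.0006 0 0.003 0; 255 -0.0008 0 0.004 0; 255 -0.0008 0 0.004 0"

```text
time_s: 11.4
ee_pos: [0.5932, -0.1542, 0.1185]
ee_rot: [3.141, 0.076, 0.001]
contact_force: [-0.8, -0.9, -1.5]
grip_width: 0.0219
finger_force: 7.0
```

Run:
```python
from h import *
state()
```

```text
{'time_s': 11.4, 'ee_pos': [0.5932, -0.1542, 0.1185], 'ee_rot': [3.1406, 0.0758, 0.0007], 'contact_force': [-0.8425, -0.8897, -1.4678], 'wrist_torque': [-0.0737, 0.4909, -0.0169], 'finger_force': 7.0, 'grip_width': 0.0219}
```

>>> apply_moves --motion "255 0 0 0.001 0; 255 0 0 0.001 0; 255 0 0 0.001 0"

```text
time_s: 11.78
ee_pos: [0.5931, -0.1542, 0.1175]
ee_rot: [3.141, 0.076, 0.0]
contact_force: [-0.7, -0.6, -2.2]
grip_width: 0.0219
finger_force: 7.0
```

Run:
```python
from h import *
state()
```

```text
{'time_s': 11.775, 'ee_pos': [0.5931, -0.1542, 0.1175], 'ee_rot': [3.1407, 0.0756, 0.0003], 'contact_force': [-0.7284, -0.6062, -2.1511], 'wrist_torque': [-0.2216, 0.3935, 0.0284], 'finger_force': 6.9999, 'grip_width': 0.0219}
```

>>> apply_moves --motion "255 0 0 0.001 0; 255 0 0 0.001 0; 255 0 0 0.001 0"

```text
time_s: 12.15
ee_pos: [0.5929, -0.1542, 0.1165]
ee_rot: [3.141, 0.076, -0.0]
contact_force: [-1.9, -0.3, -2.6]
grip_width: 0.022
finger_force: 7.0
```

Run:
```python
from h import *
state()
```

```text
{'time_s': 12.15, 'ee_pos': [0.5929, -0.1542, 0.1165], 'ee_rot': [3.1406, 0.0757, -0.0001], 'contact_force': [-1.9385, -0.261, -2.6092], 'wrist_torque': [-0.2241, 0.377, -0.0134], 'finger_force': 7.0, 'grip_width': 0.022}
```

>>> apply_moves --motion "255 0 0 0.001 0; 255 0 0 0.001 0; 255 0 0 0.001 0"

```text
time_s: 12.52
ee_pos: [0.5928, -0.1542, 0.1154]
ee_rot: [-3.141, -0.076, 0.0]
contact_force: [-2.3, -0.2, -2.8]
grip_width: 0.0223
finger_force: 7.0
```

Run:
```python
from h import *
state()
s=snap('side');w=snap('wrist')
a=cv2.resize(s['frame'][200:300,215:325],(400,600*400//660),interpolation=cv2.INTER_CUBIC)
b=cv2.resize(w['frame'][100:240,150:360],(400,a.shape[0]),interpolation=cv2.INTER_CUBIC)
cv2.imwrite('pics/i.png',np.hstack([a,b])[:,:,::-1])
```

```text
{'time_s': 12.525, 'ee_pos': [0.5928, -0.1542, 0.1154], 'ee_rot': [-3.1407, -0.0757, 0.0005], 'contact_force': [-2.3024, -0.1961, -2.8428], 'wrist_torque': [-0.2431, 0.6087, 0.0248], 'finger_force': 6.9999, 'grip_width': 0.0223}
```

View pics/i.png

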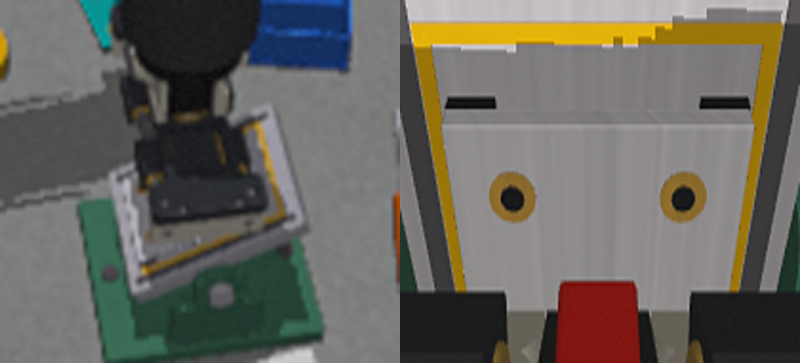

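Left is the side view and right is the wrist view. The jig is tilted with the face, but its upper edge (crop row about 108) seems to stop short of the upper yellow line (row about 45). Next I'll measure the foot fronts and the outline in face coordinates.

```bash
cat >> h.py <<'E'
def face(w,u,v,h=0,sl=.48,yaw=.048,c=(.6084,-.1537,.105)):
    "pixel -> (along slope, across) mm on plane h above the face"
    B=np.array([[np.cos(yaw)*np.cos(sl),np.sin(yaw)*np.cos(sl),np.sin(sl)],[-np.sin(yaw),np.cos(yaw),0],[-np.cos(yaw)*np.sin(sl),-np.sin(yaw)*np.sin(sl),np.cos(sl)]])
    o,d=ray(w,u,v); o=B@(o-np.array(c)); d=B@d; return ((o+d*(h-o[2])/d[2])*1000)[:2].round(1)
E
python3 - <<'E'
from h import *
w=snap('wrist');state()
hsv=cv2.cvtColor(w['frame'],cv2.COLOR_RGB2HSV).astype(int);g=hsv[...,2]
for n,u,v,h in(('footL',174.7,137.5,0),('footR',333.7,137.5,0),('edgeL',172.5,147.5,.010),('edgeR',335,147.5,.010),('holeL',209,176.5,.010),('holeR',298.5,176.5,.010),('yelL',160,114,0),('yelR',350,112,0)):
    print(n,[face(w,u,v,h,sl).tolist() for sl in(.44,.48,.52)])
print('V col 185',g[128:152,185].tolist()); print('V col 325',g[128:152,325].tolist())
print('V row 200',[(u,g[200,u]) for u in (*range(170,186,1),)][::1])
E
```

```text
{'time_s': 12.675, 'ee_pos': [0.5928, -0.1542, 0.1155], 'ee_rot': [3.1407, 0.0756, -0.0004], 'contact_force': [-2.7582, -0.8405, -2.8305], 'wrist_torque': [-0.2593, 0.625, -0.0124], 'finger_force': 6.9999, 'grip_width': 0.0217}
footL [[41.9, 37.9], [42.9, 37.4], [44.1, 36.9]]
footR [[41.9, -39.5], [43.0, -39.0], [44.1, -38.5]]
edgeL [[42.5, 36.9], [44.1, 36.3], [45.8, 35.7]]
edgeR [[42.6, -38.0], [44.1, -37.5], [45.8, -36.9]]
holeL [[25.6, 21.6], [26.9, 21.4], [28.2, 21.2]]
holeR [[25.6, -22.8], [26.9, -22.6], [28.3, -22.4]]
yelL [[54.3, 42.7], [55.5, 41.9], [56.7, 41.2]]
yelR [[55.3, -44.7], [56.5, -44.0], [57.8, -43.2]]
V col 185 [129, 129, 129, 129, 130, 129, 129, 130, 135, 73, 21, 22, 23, 18, 121, 128, 126, 128, 129, 130, 158, 154, 146, 145]
V col 325 [124, 124, 125, 125, 125, 126, 126, 128, 131, 70, 19, 25, 22, 16, 125, 129, 123, 122, 123, 125, 157, 153, 144, 142]
V row 200 [(170, np.int64(60)), (171, np.int64(59)), (172, np.int64(58)), (173, np.int64(58)), (174, np.int64(57)), (175, np.int64(54)), (176, np.int64(123)), (177, np.int64(158)), (178, np.int64(154)), (179, np.int64(152)), (180, np.int64(154)), (181, np.int64(155)), (182, np.int64(135)), (183, np.int64(148)), (184, np.int64(142)), (185, np.int64(143))]
```

The foot fronts sit at +43 mm along the slope (should be +50) and the holes at +27 (should be 34). The jig is therefore about 7 mm low, having slipped in the light grip during the drag. The fingers still carry most of its weight, so the lower feet aren't down yet. I'll tighten the grip, lift off and shift 7 mm up-slope before pressing again.

>>> apply_moves --motion "255 0 0 0 0; 255 0 0 -0.003 0; 255 0.001 0 -0.007 0; 255 0.004 0 -0.008 0; 255 0.007 0 -0.008 0; 255 0.007 0 -0.006 0; 255 0.007 0 -0.0045 0; 255 0.007 0 -0.0045 0" --squeeze 20

```text
time_s: 13.68
ee_pos: [0.5996, -0.1539, 0.1197]
ee_rot: [-3.141, -0.076, 0.001]
contact_force: [0.2, 0.2, -3.3]
grip_width: 0.0218
finger_force: 20.0
```

```bash
cat >> h.py <<'E'
def pose(w):
    "jig rear-top view: PnP from upper plate corners and the two upper holes (hole marks by colour)"
    fr=w['frame'];hsv=cv2.cvtColor(fr,cv2.COLOR_RGB2HSV).astype(int);g=cv2.cvtColor(fr,cv2.COLOR_RGB2GRAY).astype(float)
    yy,xx=np.mgrid[:384,:512]
    H=[]
    for a,b in((190,230),(280,318)):
        m=(xx>a)&(xx<b)&(yy>155)&(yy<200)&(hsv[...,1]>90);H.append((xx[m].mean(),yy[m].mean()))
    # upper top edge: brightness step per column
    P=[]
    for u in [*range(180,245,3),*range(265,328,3)]:
        c=g[135:162,u];d=np.diff(c);k=12+np.argmax(d[12:] if False else d[8:])-4;P.append((u,135+k+.5))
    P=np.array(P);r=np.polyfit(P[:,0],P[:,1],1)
    for _ in range(3):
        e=abs(np.polyval(r,P[:,0])-P[:,1]);P=P[e<max(1,np.median(e)*2)];r=np.polyfit(P[:,0],P[:,1],1)
    return H,r
E
python3 - <<'E'
from h import *
state();w=snap('wrist','j');H,r=pose(w);print(H,r)
g=cv2.cvtColor(w['frame'],cv2.COLOR_RGB2GRAY)
for u in(185,253,325):print(u,g[125:160,u].tolist())
for v in(155,205):print(v,g[v,165:185].tolist(),g[v,325:345].tolist())
E
```

```text
{'time_s': 13.675, 'ee_pos': [0.5996, -0.1539, 0.1197], 'ee_rot': [-3.1406, -0.0756, 0.001], 'contact_force': [0.1804, 0.2199, -3.2584], 'wrist_torque': [-0.0853, -0.0149, -0.0069], 'finger_force': 19.9996, 'grip_width': 0.0218}
[(np.float64(208.4372881355932), np.float64(175.48474576271187)), (np.float64(298.17845117845116), np.float64(175.37037037037038))] [9.11648562e-17 1.47500000e+02]
185 [113, 113, 113, 114, 114, 113, 120, 126, 127, 126, 128, 132, 71, 17, 22, 21, 17, 121, 127, 125, 126, 128, 126, 156, 153, 144, 143, 143, 144, 142, 144, 143, 143, 143, 144]
253 [116, 116, 116, 116, 115, 115, 121, 125, 125, 126, 126, 125, 125, 125, 125, 125, 126, 125, 118, 119, 121, 122, 122, 150, 146, 137, 136, 136, 137, 136, 137, 137, 138, 138, 137]
325 [118, 117, 117, 117, 117, 116, 121, 123, 123, 124, 127, 109, 56, 20, 24, 20, 18, 124, 127, 122, 121, 122, 124, 153, 151, 142, 141, 140, 140, 140, 139, 139, 140, 139, 138]
155 [56, 131, 115, 114, 114, 114, 114, 115, 131, 140, 139, 140, 140, 142, 143, 144, 144, 143, 144, 143] [139, 138, 137, 137, 137, 138, 139, 142, 144, 132, 113, 114, 115, 115, 116, 127, 52, 57, 58, 59]
205 [124, 130, 86, 55, 57, 58, 59, 59, 58, 57, 56, 56, 76, 127, 116, 115, 115, 113, 119, 144] [114, 115, 115, 121, 76, 56, 56, 58, 58, 59, 59, 58, 57, 55, 69, 127, 127, 125, 124, 123]
```

View pics/j.png

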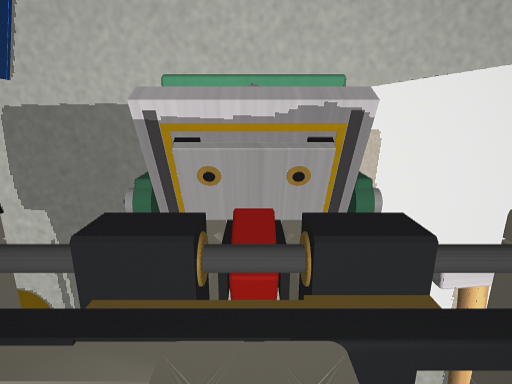

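Wrist view: the jig's upper edge (row 148) and feet fronts (row 137) are now near the upper yellow line (row 128). I'll compare the vanishing points of the jig edges and the yellow lines, which gives both slopes from the same picture, and measure the offset.

```bash
cat > m.py <<'E'
from h import *
def slope(s,l,q):   # two image lines u=a v+b -> direction of the 3D parallels
    v=(q[1]-l[1])/(l[0]-q[0]);u=l[0]*v+l[1];d=ray(s,u,v)[1];d/=np.linalg.norm(d)
    if d[0]<0:d=-d
    return np.arcsin(d[2]),np.arctan2(d[1],d[0])
def fit(P):
    P=np.array(P);r=np.polyfit(P[:,0],P[:,1],1)
    for _ in range(5):
        e=abs(np.polyval(r,P[:,0])-P[:,1]);P=P[e<max(.6,2*np.median(e))];r=np.polyfit(P[:,0],P[:,1],1)
    return r,len(P)
def meas(w,show=True):
    f=w['frame'];hsv=cv2.cvtColor(f,cv2.COLOR_RGB2HSV).astype(int);sat=hsv[...,1].astype(float)
    Y=(hsv[...,0]>15)&(hsv[...,0]<31)&(sat>110)
    L,Rr,pl,pr=[],[],[],[]
    for v in range(152,208):
        a=np.flatnonzero(Y[v,140:200])+140;b=np.flatnonzero(Y[v,305:365])+305
        if len(a)<3 or len(b)<3: continue
        # yellow: outer edge (dark stripe/steel outside); plate edge: where saturation falls inside
        L.append((v,a.min()-.5));Rr.append((v,b.max()+.5));pl.append((v,a.max()+.5));pr.append((v,b.min()-.5))
    out=[fit(x) for x in(L,Rr,pl,pr)]
    (l,n1),(q,n2),(p1,n3),(p2,n4)=out
    print('n',n1,n2,n3,n4,'stage slope,yaw',np.round(slope(w,l,q),3),'jig',np.round(slope(w,p1,p2),3))
    # upper yellow line rows and foot fronts
    for u in(185,320):
        a=np.flatnonzero(Y[105:145,u])+105
        c=hsv[125:147,u,2];k=125+np.flatnonzero(c<50).min()
        print('yel in/out',face(w,u,a.max()+.5),face(w,u,a.min()-.5),'foot front',face(w,u,k-.5))
    print('sides at v=155: yel',face(w,np.polyval(l,155),155),face(w,np.polyval(q,155),155),'plate(h10)',face(w,np.polyval(p1,155),155,.010),face(w,np.polyval(p2,155),155,.010))
E
python3 - <<'E'
from m import *
w=snap('wrist');meas(w)
E
```

```text
n 56 56 45 41 stage slope,yaw [0.47  0.048] jig [0.457 0.049]
yel in/out [54.  32.2] [58.3 31.5] foot front [50.7 32.7]
yel in/out [ 54.  -32.1] [ 58.4 -31.5] foot front [ 50.7 -32.6]
sides at v=155: yel [40.2 43.8] [ 40.3 -44.1] plate(h10) [47.6 37.4] [ 47.6 -38.1]
```

Stage slope 0.470 and jig 0.457, with yaw equal and sides centred. The gap to the upper inner line is 3.3 mm (2 mm expected), so I'll nudge about 1 mm up-slope and lower in the light grip.

>>> apply_moves --motion "255 0.001 0 0 0; 255 0.001 0 0 0; 255 0.001 0 0.001 0; 255 0.001 0 0.002 0; 255 0.001 0 0.002 0" --squeeze 8

```text
time_s: 14.4
ee_pos: [0.601, -0.1539, 0.119]
ee_rot: [3.14, 0.076, 0.001]
contact_force: [-2.8, 1.5, 5.7]
grip_width: 0.0219
finger_force: 8.0
```

Run:
```python
from m import *
state()
```

```text
{'time_s': 14.4, 'ee_pos': [0.601, -0.1539, 0.119], 'ee_rot': [3.1404, 0.0761, 0.0009], 'contact_force': [-2.7752, 1.5427, 5.6689], 'wrist_torque': [0.5648, 1.2865, 0.029], 'finger_force': 8.0002, 'grip_width': 0.0219}
```

>>> apply_moves --motion "255 0 0 0.0005 0; 255 0 0 0.001 0; 255 0 0 0.001 0"

```text
time_s: 14.78
ee_pos: [0.6012, -0.1538, 0.1187]
ee_rot: [3.14, 0.077, 0.002]
contact_force: [-6.0, 3.4, 10.4]
grip_width: 0.0221
finger_force: 8.0
```

Run:
```python
from m import *
state();meas(snap('wrist'))
```

```text
{'time_s': 14.775, 'ee_pos': [0.6012, -0.1538, 0.1187], 'ee_rot': [3.1402, 0.0766, 0.0021], 'contact_force': [-5.9729, 3.4079, 10.3931], 'wrist_torque': [0.9828, 1.8669, -0.0306], 'finger_force': 8.0004, 'grip_width': 0.0221}
n 56 56 44 40 stage slope,yaw [0.471 0.047] jig [0.47  0.048]
yel in/out [54.2 32. ] [58.5 31.4] foot front [52.5 32.3]
yel in/out [ 54.2 -31.9] [ 58.5 -31.3] foot front [ 52.5 -32.2]
sides at v=155: yel [42.2 43.8] [ 42.3 -44.1] plate(h10) [49.5 37.1] [ 49.6 -37.9]
```

The contact is now stiff, with the force along the face normal. The jig slope is 0.470 against 0.471 for the stage, and the outline margins are about 6 mm on the upper side, left and right. I'll relieve the small side force, firm the grip a little and let it settle.

>>> apply_moves --motion "255 0 -0.0004 0 0; 255 0 -0.0004 0 0; 255 0 -0.0004 0.0002 0; 255 0 -0.0004 0.0002 0; 255 0 -0.0004 0.0002 0; 255 0 -0.0004 0.0002 0"

```text
time_s: 15.58
ee_pos: [0.6012, -0.1538, 0.1187]
ee_rot: [3.14, 0.076, 0.002]
contact_force: [-5.6, 0.8, 11.0]
grip_width: 0.0221
finger_force: 8.0
```

Run:
```python
from m import *
state();meas(snap('wrist'));state()
s=snap('side');t=snap('top')
a=cv2.resize(s['frame'][215:295,225:315],(400,356),interpolation=cv2.INTER_CUBIC)
b=cv2.resize(t['frame'][150:215,280:350],(383,356),interpolation=cv2.INTER_CUBIC)
cv2.imwrite('pics/k.png',np.hstack([a,b])[:,:,::-1])
```

```text
{'time_s': 15.575, 'ee_pos': [0.6012, -0.1538, 0.1187], 'ee_rot': [3.1398, 0.0764, 0.0023], 'contact_force': [-5.5922, 0.8249, 11.0234], 'wrist_torque': [0.3897, 1.9442, 0.0374], 'finger_force': 8.0017, 'grip_width': 0.0221}
n 56 56 44 40 stage slope,yaw [0.471 0.047] jig [0.471 0.048]
yel in/out [54.2 32. ] [58.5 31.4] foot front [52.5 32.3]
yel in/out [ 54.2 -31.9] [ 58.5 -31.3] foot front [ 52.6 -32.2]
sides at v=155: yel [42.2 43.8] [ 42.3 -44.1] plate(h10) [49.5 37.1] [ 49.6 -37.9]
{'time_s': 15.625, 'ee_pos': [0.6012, -0.1538, 0.1187], 'ee_rot': [3.1398, 0.0764, 0.0023], 'contact_force': [-5.4024, 1.2292, 10.1925], 'wrist_torque': [0.4239, 1.886, 0.0207], 'finger_force': 8.0017, 'grip_width': 0.0219}
```

View pics/k.png

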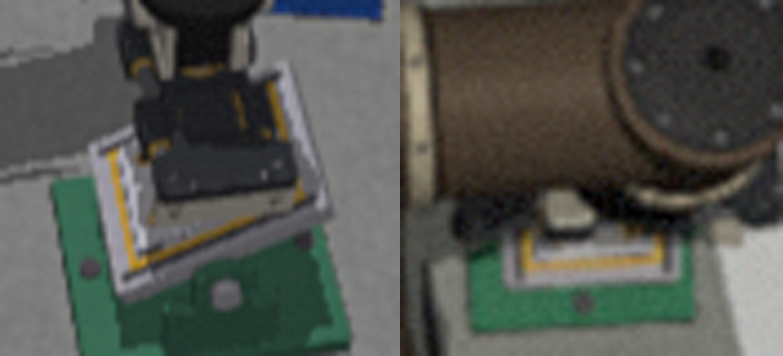

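The side and top views show the jig square inside the yellow outline, with even margins at the lower edge too. It is flush with a steady push of about 12 N, and still gripped.

Run:
```python
from bench import manip
print(manip.sign_off())
```

```text
the job is handed in; nothing more can be done
None
```

The jig is on the middle of the sloped face, flush by camera and force readings (slope 0.47 rad), in line with the yellow outline, still gripped and pressed with about 12 N, and the job is handed in.

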